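Close and latch the shielded test box

ROBOT

A 7-joint arm with a two-finger parallel gripper is mounted at the origin on the work surface. World frame = base frame: x ahead of the robot, y to its left, z up, the work surface at z = 0. Lengths are in m, angles in rad, forces in N, time in s.
With the tool pointing down it reaches from about 0.4 to 0.85 m from the base axis. Payload 10.4 kg.
Tool frame: the origin (TCP) lies midway between the tips of the shut fingers; the grasp point (between the pads) lies 19 mm behind it; z points along the fingers, y is the line along which they close (so a half turn about z gives the same grasp; the last joint's range is limited). The gripper opens to 87 mm and grips with 3 to 60 N. Pads are 19 mm wide; open, the fingers measure 117 mm over their backs; the gripper's body (75 mm by 190 mm) begins 51 mm behind the grasp point.
Start: joints at [1.175, 0.332, -0.065, 1.46, 0.022, 1.35, -0.088], TCP at [0.228, -0.582, 0.223] pointing down, gripper open.
Joint ranges: [-2.6, 2.6], [-0.5, 2.12], [-1.47, 1.34], [0.16, 2.42], [-1.27, 4.41], [0.06, 2.06], [-2.6, 2.6]. Speed limits (rad/s): [2.22, 2.22, 2.79, 2.79, 3.14, 3.14, 3.14].

INTERFACE

Orientations are given as a unit quaternion [x, y, z, w].
In Python, from bench import sensors, eyes, order gives the robot as it stands.
- The arm moves only by the tool arm_command, never from a script. Its argument "steps" is a list of rows, each an object with "rot": the turn, a rotation vector about the world's x, y, z in degrees, a list of three; "slide": the shift along the world's x, y, z in m, a list of three; "grip": the opening, from 0 (shut) to 1 (fully open). A call has exactly 8 rows; each row shifts and turns the commanded pose from where the row before left it; what a row does not reach is not made up. A row lasts 1/8 s, in which the tool goes at most 62.5 mm and 10.7 degrees, less where a joint would pass 70% of its speed; a pose out of reach is approached as far as the arm can. A call with a gripper value outside its range is refused whole. The fingers move at their own pace and stop on an object; "newtons" is the grip in N (left out, the last holds). Time passes only in rows, so rows that do not move let the fingers close, or fill a call up. It gives the time, the measured TCP pose, the force, the opening and the grip force at its end, in the units of the state.
- sensors.read_state(): the state, without advancing time (a new reading comes with each control period).
- eyes.camera(name): name is "scene" or "top" or "wrist"; returns a dict with "pixels" (400x640x3 uint8, red, green, blue), "intrinsics" (3x3 intrinsics, pixels), "pose" (4x4, takes a point from camera to world coordinates). Camera axes: x right, y down, z forward; pixel columns grow to the right and rows downward; lengths in m; the calibration is good to about 2 mm. A picture is of the moment at which its call begins. There is no depth.
- order.close_job(): hands the job in; it is judged then, once.
Trained networks look in a picture, given as the dict that the camera call returned (one of the last four; its "shot" number tells which), for a name from the list of things; names that differ only in an ending like _2 or _b are one class to them, and where a whole thing is asked for, a point or a joint stands for the part that bears it (a point fixed in the world has none). Each returns a list of dicts, best first, with "conf" (0 to 1); they miss things now and then, are a little off and sometimes report something else, mostly with a low value. They report only what shows in the picture. A call takes as long as a camera call.
- eyes.look_for(name, picture): "bbox" ([left, top, right, bottom] in pixels, round what is visible of it).
The state is a dict: "time": time; "joint_positions": joint angles; "joint_vel": joint speeds; "joint_torque": joint torques, N m; "ee_pos": TCP position; "eef_rot": TCP orientation; "ft_force": force on the tool from outside, world axes, zero at the start; "torque": the same for the moment, N m; "width": finger opening in m; "grip_force": force on a finger pad.
Only numpy, scipy, OpenCV 4.12 (cv2) and the standard library are available. Lean on these libraries where they do the work, as an engineer would, in place of code of your own. Each camera call takes 0.05 s, during which the arm holds its last target. There are 200 camera calls.

TASK

A circuit board sits in the open shielded test box, ready for its impedance test. Shut the lid, hook the latch's wire loop over the keeper on the lid, then throw the red lever over until it snaps fully down, so that the loop is drawn tight and the lid is clamped. Leave the other things on the bench where they are.

Things in the scene. Friction and masses are not known exactly. Their poses are not given: they have to be found in the camera images.
- testbox: the fixed silvery test box, 124 x 130 mm, 60 high, on a grey base plate 240 x 150 x 10. Origin on the bench top, right under the shut lid's keeper. Own x: level, from the lid's hinge towards the latch; z up; y along the hinge and all latch pivots (all swings lie in the x-z plane; the latch is at y = 0). x/z in its frame, mm: hinge -115/64, keeper (lid shut) 0/76, lever pivot 52/60; lid top 68.
- lid (a joint): lid angle, rad: 0 shut, grows as it opens (up to 1.5). The lid is an aluminium plate 124 (x) x 130 (y) x 8 mm, 0.22 kg, on a stiff hinge that stays where it is left (about 2 to 4 N at the press spot moves it); it has no catch of its own.
- lid_hinge (a point): centre of the lid's hinge axis (along the box's y), 115 mm behind the keeper
- lid_press (a point): a black rubber spot 32 x 24 mm on the lid's outer face, the place to push it shut: 60 mm from the hinge axis along the lid, 40 mm towards +y from the middle, 5 mm above the plane through the hinge axis. Moves with the lid.
- keeper (a point): on the lid: where the centre of the loop's bar lies when hooked and tight; axes as the lid's (the box's when shut). 20 mm wide: post from x = 4 to 8 mm, lip on top from x = 8 to -3, its underside 6.5 and top 10.5 mm above this point; floor 6 mm below it, back to x = -34. Open towards -x: the bar must come down with its centre at x = -7 or less, to below z = 2, is then drawn to +x under the lip.
- lever (a joint): lever angle, rad: 0 closed (stop), 2.0 fully open (stop); toggle point at about 0.4, past which the hooked latch pulls itself on to 0. Stays where left (light friction). At 0 the red handle points along the box's +x, 8 degrees below level; it opens upwards, is upright at 1.7, then leans towards the keeper. Closing it on the hooked loop takes about 3 N at the red pad.
- lever_pivot (a point): centre of the lever's pivot axis (along y), fixed to the box
- lever_pad (a point): middle of the red plastic pad (28 long x 24 wide x 10 mm thick) at the end of the lever, 62 mm from the pivot
- loop_turn (a joint): swing of the loop on the lever, rad. The loop's pin is on the lever, 24 mm from the pivot, 32 degrees below the handle's direction. The loop's angle above level (from the box's -x up) = 0.42 - lever + loop_turn. It starts near upright, by friction, and falls to the keeper when tipped. Its bar reaches past the lip only with the lever open beyond about 1.7; pulling the tab swings the lever too.
- loop_bar (a point): centre of the steel cross bar (diameter 8, 44 mm long along y) at the end of the loop, 74 mm from its pin. The two side wires (5 mm) run at y = -18 and +18 mm, either side of lever and keeper.
- loop_tab (a point): middle of the yellow grip on the loop's finger tab: 14.5 mm wide (y, pinch it across this), 6.5 mm thick, 20 mm long; 31 mm beyond the bar's centre, bent up 50 degrees from the loop's plane. With the loop level it lies 94 mm from the pin and 24 mm above it.
- loop_stretch (a joint): how far the loop's spring is drawn out, m: 0 slack, about 0.0025 when latched; 4 N per mm
- screwdriver: bystander: red-handled screwdriver, 175 mm long, lying along its x, 22 mm high
- adapter: bystander: small brass coaxial adapter standing, 18 mm wide, 30 mm high
- load: bystander: brass termination standing, 20 mm wide, 32 mm high
- coupon: bystander: green circuit board strip 100 x 30 x 4 mm, long side along its x
- partstray: bystander: blue parts tray 120 x 160 x 30 mm
- mouse: bystander: black computer mouse 100 x 60 x 34 mm
- pen: bystander: blue marker 130 mm long, 12 mm thick, lying along its x

How it is judged:
By the outcome, as a careful person would: the job done as asked, in the order asked, and still so for the second after the job is handed in, with the robot touching nothing.
It also fails if it takes over 67 s, if anything falls off the work surface, if the arm or the gripper's body presses on something with over 40 N, if the wrist force passes 120 N, or if a joint passes its speed limit or range.

## Working session

There is one attempt and no reset: what is moved stays moved. The work goes in short steps, Python scripts to look and compute and a tool call to move; the robot and the scene stay as the last step left them, time stands still between calls to the robot, and variables do not carry over. Pictures are saved under pics/ and viewed, at most 10 in all, crops included, and the job is handed in when it is done.

Besides the shell and the picture viewer there is one more tool, called after "Request:" as name(argument=value, ...) on one line, values as JSON. arm_command: Moves the arm, as the interface text tells. Its arguments: {"type":"object","properties":{"steps":{"type":"array","items":{"type":"object","properties":{"rot":{"type":"array","items":{"type":"number"}},"slide":{"type":"array","items":{"type":"number"}},"grip":{"type":"number"}}}},"newtons":{"type":"number"}},"required":["steps"]}

```bash
mkdir -p pics; ls; cat > h.py <<'E'
import numpy as np, cv2
from bench import sensors, eyes, order
def save(n,p): cv2.imwrite('pics/'+n+'.png', p['pixels'][:,:,::-1])
def proj(p,X):
    T=np.linalg.inv(p['pose']); X=np.atleast_2d(X); c=X@T[:3,:3].T+T[:3,3]
    u=c@np.array(p['intrinsics']).T; return u[:,:2]/u[:,2:]
def ray(p,uv):
    d=np.linalg.inv(p['intrinsics'])@np.array([uv[0],uv[1],1.]); T=np.array(p['pose']); return T[:3,3],T[:3,:3]@d
def onz(p,uv,z):
    o,d=ray(p,uv); return o+d*(z-o[2])/d[2]
E
python3 - <<'E'
from h import *
for n in ('scene','top'):
    p=eyes.camera(n); save(n+'0',p); print(n,np.round(p['pose'],3).tolist(),np.round(p['intrinsics'],1).tolist())
    for o in ('testbox','lid','lid_press','keeper','lever','lever_pad','loop_bar','loop_tab','lid_hinge','lever_pivot'):
        try: print(o,[(np.round(r['bbox']).astype(int).tolist(),round(r['conf'],2)) for r in eyes.look_for(o,p)][:2])
        except Exception as e: print(o,e)
print(sensors.read_state())
E
```

```text
pics
scene [[-0.037, 0.774, -0.631, 1.334], [0.999, 0.028, -0.024, -0.026], [-0.001, -0.632, -0.775, 1.018], [0.0, 0.0, 0.0, 1.0]] [[381.1, 0.0, 326.2], [0.0, 381.1, 196.8], [0.0, 0.0, 1.0]]
testbox [([305, 171, 385, 246], 0.76)]
lid [([339, 177, 381, 231], 0.86), ([421, 231, 450, 263], 0.71)]
lid_press [([338, 175, 381, 230], 0.56)]
keeper [([340, 174, 383, 233], 0.61), ([308, 170, 322, 195], 0.48)]
lever [([308, 169, 327, 200], 0.48)]
lever_pad [([308, 169, 324, 197], 0.63)]
loop_bar [([309, 167, 320, 188], 0.62)]
loop_tab [([339, 176, 381, 230], 0.65)]
lid_hinge [([300, 169, 384, 247], 0.83)]
lever_pivot [([300, 172, 386, 245], 0.76)]
top [[0.01, -0.974, 0.225, 0.287], [-1.0, -0.009, 0.002, -0.047], [-0.0, -0.225, -0.974, 1.331], [0.0, 0.0, 0.0, 1.0]] [[500.3, 0.0, 322.1], [0.0, 500.3, 204.3], [0.0, 0.0, 1.0]]
testbox [([257, 165, 356, 248], 0.91), ([336, 196, 352, 220], 0.27)]
lid [([260, 166, 315, 217], 0.72)]
lid_press [([261, 167, 313, 220], 0.91)]
keeper [([265, 167, 315, 217], 0.78), ([332, 204, 352, 213], 0.57)]
lever [([331, 200, 353, 217], 0.74)]
lever_pad [([325, 197, 35
[... 257 characters left out ...]
8529,  0.33221227, -0.06471739,  1.46008663,  0.02160594,
        1.34991139, -0.08850563]), 'joint_vel': array([ 1.51773349e-03,  2.14334933e-04,  2.23683807e-04, -7.36135809e-06,
       -2.47729346e-04,  1.44173711e-03,  6.06309017e-04]), 'joint_torque': array([ 1.48784424e-03, -6.23052263e+01,  2.54645990e-02, -3.90125299e+01,
       -6.11039065e-02,  3.16588744e-02, -3.15696184e-05]), 'ee_pos': array([ 0.22768017, -0.58207879,  0.22257429]), 'eef_rot': array([9.82675343e-01, 1.85335290e-01, 1.64216958e-05, 3.58234880e-05]), 'ft_force': array([ 0.10646144, -0.24090162, -0.1650712 ]), 'torque': array([-0.02223125, -0.03666093, -0.00679892]), 'grip_force': 0.0, 'width': 0.08722960577184624}
```

```bash
python3 - <<'E'
import cv2,numpy as np
a=cv2.imread('pics/scene0.png'); b=cv2.imread('pics/top0.png')
A=cv2.resize(a[145:265,280:400],(480,480),interpolation=cv2.INTER_CUBIC)
cv2.imwrite('pics/both.png',np.vstack([cv2.resize(a,(400,250)),cv2.resize(b,(400,250))]))
A=cv2.resize(a[155:255,295:395],(400,400),interpolation=cv2.INTER_CUBIC)
B=cv2.resize(b[155:255,250:375],(400,320),interpolation=cv2.INTER_CUBIC)
B=cv2.copyMakeBorder(B,0,80,0,0,cv2.BORDER_CONSTANT)
cv2.imwrite('pics/crop.png',np.hstack([A,B]))
E
```

```text
(no output)
```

View pics/both.png

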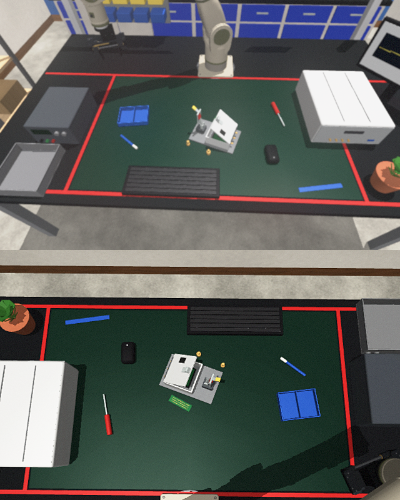

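View pics/crop.png

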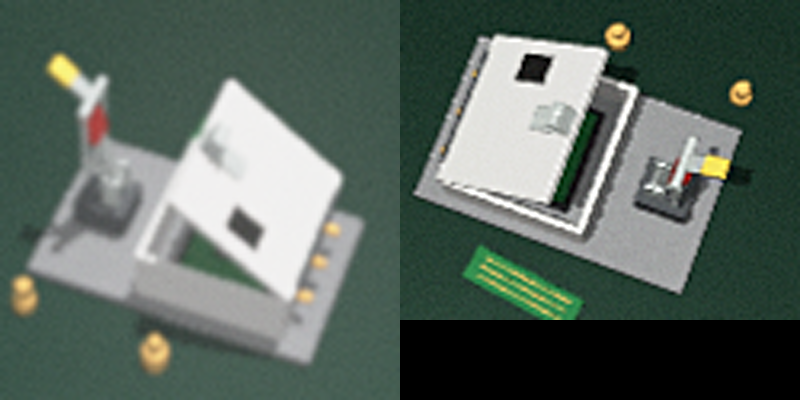

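```bash
cat > fit.py <<'E'
from h import *
from scipy.optimize import least_squares
from scipy.spatial.transform import Rotation as R
P={}
P['scene']=dict(pose=np.array([[-0.037,0.774,-0.631,1.334],[0.999,0.028,-0.024,-0.026],[-0.001,-0.632,-0.775,1.018],[0,0,0,1]]),intrinsics=np.array([[381.1,0,326.2],[0,381.1,196.8],[0,0,1]]))
P['top']=dict(pose=np.array([[0.01,-0.974,0.225,0.287],[-1.0,-0.009,0.002,-0.047],[0,-0.225,-0.974,1.331],[0,0,0,1]]),intrinsics=np.array([[500.3,0,322.1],[0,500.3,204.3],[0,0,1]]))
S=lambda a,b:('scene',(a/4+295-.4,b/4+155-.4))
T=lambda a,b:('top',((a-400)/3.2+250-.3,b/3.2+155-.3))
def model(q):
    x,y,yaw,lid,pc,lev,lt=q[:7]; rim=q[7];lf=q[8]
    M={}
    for n,sx,sy in (('L+',1,1),('L-',1,-1),('H+',-1,1),('H-',-1,-1)): M['p'+n]=(pc+sx*.12,sy*.075,.010)
    c,s=np.cos(lid),np.sin(lid); lidp=lambda a,yy,h:(-.115+a*c-h*s,yy,.064+a*s+h*c)
    M['press']=lidp(.06,.04,.005); M['keep']=lidp(.113,0,.0225)
    M['f+']=lidp(lf,.065,.004); M['f-']=lidp(lf,-.065,.004)
    M['r+']=(rim,.065,.06); M['r-']=(rim,-.065,.06)
    h=lev-np.radians(8)  # handle dir angle above +x
    pin=np.array([.052+.024*np.cos(h-np.radians(32)),.060+.024*np.sin(h-np.radians(32))])
    a=.42-lev+lt; d=np.array([-np.cos(a),np.sin(a)]); n=np.array([np.sin(a),np.cos(a)])
    b=pin+.074*d; t=pin+.094*d+.024*n
    M['bar']=(b[0],0,b[1]); M['b+']=(b[0],.022,b[1]);M['b-']=(b[0],-.022,b[1]); M['tab']=(t[0],0,t[1])
    M['pad']=(.052+.062*np.cos(h),0,.06+.062*np.sin(h)); M['pin']=(pin[0],0,pin[1])
    Rz=R.from_euler('z',yaw).as_matrix()
    return {k:Rz@np.array(v)+[x,y,0] for k,v in M.items()}
obs=[('pL+',)+S(30,268),('pH+',)+S(308,362),('pH-',)+S(363,218),('pL+',)+T(741,130),('pL-',)+T(683,293),('pH-',)+T(415,192),('pH+',)+T(480,38),
('press',)+S(245,227),('press',)+T(534,68),('f+',)+T(607,48),('f-',)+T(557,205),('f-',)+S(232,80),
('r+',)+T(637,88),('r-',)+T(583,235),('b-',)+S(104,80),('b+',)+S(83,113),('b+',)+T(692,140),('b-',)+T(676,183),('tab',)+S(66,70),('tab',)+T(716,167),('pad',)+S(98,125),('keep',)+S(212,142)]
if __name__=='__main__':
    def res(q):
        M=model(q); return np.concatenate([proj(P[c],M[k])[0]-uv for k,c,uv in obs])
    r=least_squares(res,[.35,-.1,-1.9,.7,0,1.8,2.9,.0,.124],loss='soft_l1')
    print(np.round(r.x,4)); 
    for o,e in zip(obs,res(r.x).reshape(-1,2)): print(o[0],o[1],np.round(e,1))
    for k,v in model(r.x).items(): print(k,np.round(v,4))
    np.save('q.npy',r.x)
E
python3 fit.py
```

```text
[ 0.5826 -0.0165 -1.9156  0.6014 -0.0189  1.5032  2.679   0.0112  0.1252]
pL+ scene [-1.7 -0.2]
pH+ scene [-0.4 -0.2]
pH- scene [-0.5 -0. ]
pL+ top [-0.  -0.3]
pL- top [-0.6  0.1]
pH- top [-0.6  0.9]
pH+ top [-0.5 -0.9]
press scene [-0.8  0.5]
press top [-0.1  0.4]
f+ top [0.3 0.8]
f- top [-2.8 -0.1]
f- scene [-2.3  0.2]
r+ top [0.3 0.2]
r- top [-0.3 -0.2]
b- scene [-0.6 -0.7]
b+ scene [-0.9  1.1]
b+ top [ 0. -2.]
b- top [-1.2  1.2]
tab scene [-1.5  0.2]
tab top [-0.6 -0.5]
pad scene [0.  0.1]
keep scene [ 2.  -0.5]
pL+ [ 0.619 -0.137  0.01 ]
pL- [ 0.4778 -0.0863  0.01  ]
pH+ [0.7001 0.0889 0.01  ]
pH- [0.5589 0.1396 0.01  ]
press [0.6433 0.0343 0.1021]
keep [0.5942 0.0161 0.1465]
f+ [ 0.6485 -0.0252  0.1381]
f- [0.5261 0.0187 0.1381]
r+ [ 0.64  -0.049  0.06 ]
r- [ 0.5176 -0.005   0.06  ]
bar [ 0.5587 -0.0828  0.1513]
b+ [ 0.5794 -0.0902  0.1513]
b- [ 0.538  -0.0754  0.1513]
tab [ 0.5505 -0.1059  0.1707]
pad [ 0.5607 -0.0774  0.1207]
pin [ 0.5594 -0.0811  0.0773]
```

Request:
arm_command(steps=[{"slide":[0.026,0.0388,0.02],"rot":[0,0,6.1],"grip":0},{"slide":[0.026,0.0388,0.02],"rot":[0,0,6.1],"grip":0},{"slide":[0.026,0.0388,0],"rot":[0,0,6.1],"grip":0},{"slide":[0.026,0.0388,0],"rot":[0,0,6.1],"grip":0},{"slide":[0.026,0.0388,0],"rot":[0,0,6.1],"grip":0},{"slide":[0.026,0.0388,0],"rot":[0,0,6.1],"grip":0},{"slide":[0.026,0.0388,0],"rot":[0,0,6.1],"grip":0},{"slide":[0.026,0.0388,0],"rot":[0,0,6.1],"grip":0}], newtons=20)

```text
time: 2.1
ee_pos: [0.4363, -0.2704, 0.2628]
eef_rot: [0.817, 0.576, 0.0, 0.0]
ft_force: [0.2, 0.0, -1.2]
width: 0.0148
grip_force: 0.0
```

Request:
arm_command(steps=[{"slide":[0.026,0.0388,0],"rot":[0,0,0],"grip":0},{"slide":[0.026,0.0388,0],"rot":[0,0,0],"grip":0},{"slide":[0.026,0.0388,0],"rot":[0,0,0],"grip":0},{"slide":[0.026,0.0388,0],"rot":[0,0,0],"grip":0},{"slide":[0.026,0.0388,0],"rot":[0,0,0],"grip":0},{"slide":[0.026,0.0388,0],"rot":[0,0,0],"grip":0},{"slide":[0.026,0.0388,-0.01],"rot":[0,0,0],"grip":0},{"slide":[0.026,0.0388,-0.02],"rot":[0,0,0],"grip":0}])

```text
time: 3.1
ee_pos: [0.645, 0.0398, 0.2331]
eef_rot: [0.819, 0.574, 0.001, 0.001]
ft_force: [-0.7, -0.2, 0.2]
width: 0.0005
grip_force: 0.0
```

Request:
arm_command(steps=[{"slide":[0,0,-0.04],"rot":[0,0,0],"grip":0},{"slide":[0,0,-0.04],"rot":[0,0,0],"grip":0},{"slide":[0,0,-0.035],"rot":[0,0,0],"grip":0},{"slide":[-0.001,-0.003,-0.009],"rot":[0,0,0],"grip":0},{"slide":[-0.001,-0.003,-0.009],"rot":[0,0,0],"grip":0},{"slide":[-0.001,-0.003,-0.009],"rot":[0,0,0],"grip":0},{"slide":[-0.001,-0.003,-0.009],"rot":[0,0,0],"grip":0},{"slide":[-0.001,-0.003,-0.008],"rot":[0,0,0],"grip":0}])

```text
time: 4.1
ee_pos: [0.639, 0.0237, 0.0735]
eef_rot: [0.818, 0.575, 0.001, 0.0]
ft_force: [1.5, 0.7, 2.3]
width: 0.0006
grip_force: 0.8
```

Request:
arm_command(steps=[{"slide":[0,0,-0.002],"rot":[0,0,0],"grip":0},{"slide":[0,0,-0.002],"rot":[0,0,0],"grip":0},{"slide":[0,0,-0.001],"rot":[0,0,0],"grip":0},{"slide":[0,0,0],"rot":[0,0,0],"grip":0},{"slide":[0,0,0],"rot":[0,0,0],"grip":0},{"slide":[0,0,0],"rot":[0,0,0],"grip":0},{"slide":[0,0,0],"rot":[0,0,0],"grip":0},{"slide":[0,0,0],"rot":[0,0,0],"grip":0}])

```text
time: 5.1
ee_pos: [0.6387, 0.0238, 0.0686]
eef_rot: [0.818, 0.575, 0.0, 0.0]
ft_force: [-0.0, -0.5, 0.8]
width: 0.0005
grip_force: 0.2
```

Request:
arm_command(steps=[{"slide":[0,0,-0.001],"rot":[0,0,0],"grip":0},{"slide":[0,0,-0.001],"rot":[0,0,0],"grip":0},{"slide":[0,0,-0.001],"rot":[0,0,0],"grip":0},{"slide":[0,0,-0.001],"rot":[0,0,0],"grip":0},{"slide":[0,0,0],"rot":[0,0,0],"grip":0},{"slide":[0,0,0],"rot":[0,0,0],"grip":0},{"slide":[0,0,0],"rot":[0,0,0],"grip":0},{"slide":[0,0,0],"rot":[0,0,0],"grip":0}])

```text
time: 6.1
ee_pos: [0.6388, 0.0238, 0.0682]
eef_rot: [0.818, 0.575, 0.0, 0.001]
ft_force: [-15.7, -2.9, 32.2]
width: 0.0006
grip_force: 15.8
```

Request:
arm_command(steps=[{"slide":[0,0,0.04],"rot":[0,0,0],"grip":0},{"slide":[0,0,0.06],"rot":[0,0,0],"grip":0},{"slide":[0,0,0.06],"rot":[0,0,0],"grip":0},{"slide":[-0.02,-0.0316,0.01],"rot":[0,0,0],"grip":0},{"slide":[-0.02,-0.0316,0],"rot":[0,0,0],"grip":0},{"slide":[-0.02,-0.0316,0],"rot":[0,0,0],"grip":0},{"slide":[-0.02,-0.0316,0],"rot":[0,0,0],"grip":0},{"slide":[-0.02,-0.0316,0],"rot":[0,0,0],"grip":0}])

```text
time: 7.1
ee_pos: [0.5379, -0.1353, 0.2346]
eef_rot: [0.818, 0.575, 0.0, 0.0]
ft_force: [-0.1, -0.1, 0.2]
width: 0.0007
grip_force: 0.0
```

```bash
cat > look.py <<'E'
import sys
from h import *
n=sys.argv[1]; im=[]
for c,(a,b,w) in (('scene',(290,145,100)),('top',(260,160,100))):
    p=eyes.camera(c); im.append(cv2.resize(p['pixels'][b:b+w,a:a+w,::-1],(400,400),interpolation=cv2.INTER_CUBIC))
cv2.imwrite('pics/%s.png'%n,np.hstack(im))
s=sensors.read_state(); print(s['ee_pos'],s['ft_force'])
E
python3 look.py a1
```

```text
[ 0.53677958 -0.13889997  0.23456137] [ 0.04673754 -0.55091125 -0.72573835]
```

View pics/a1.png

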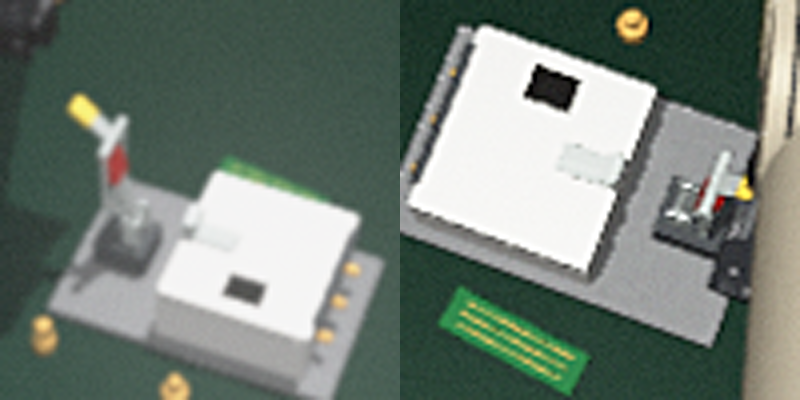

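```bash
cat > fit2.py <<'E'
import fit; from fit import *
S2=lambda a,b:('scene',(a/4+290-.4,b/4+145-.4)); T2=lambda a,b:('top',((a-400)/4+260-.4,b/4+160-.4))
m0=fit.model
def model2(q):
    M=m0(q); q2=np.array(q); q2[3]=0; N=m0(q2)
    for k in('press','f+','f-'): M['s'+k]=N[k]
    Rz=R.from_euler('z',q[2]).as_matrix(); M['kp']=Rz@np.array([-.013,0,.077])+[q[0],q[1],0]; return M
obs2=obs+[('spress',)+S2(245,290),('spress',)+T2(553,87),('sf+',)+T2(656,88),('sf-',)+T2(590,272),('sf+',)+S2(160,288),('sf-',)+S2(217,172),('kp',)+T2(593,164),
('b-',)+S2(121,121),('b+',)+S2(104,156),('b+',)+T2(724,155),('b-',)+T2(708,200),('tab',)+S2(84,110),('pad',)+S2(118,166)]
def res(q):
    M=model2(q); return np.concatenate([proj(P[c],M[k])[0]-uv for k,c,uv in obs2])
r=least_squares(res,np.load('q.npy'),loss='soft_l1'); print(np.round(r.x,4))
for o,e in list(zip(obs2,res(r.x).reshape(-1,2)))[14:]: print(o[0],o[1],np.round(e,1))
np.save('q.npy',r.x)
E
python3 fit2.py
```

```text
[ 0.5822 -0.0174 -1.9143  0.6049 -0.0198  1.5175  2.6789  0.0102  0.1237]
b- scene [-0.5 -0.7]
b+ scene [-0.8  1. ]
b+ top [-0.1 -2.1]
b- top [-1.3  1.1]
tab scene [-1.3  0.2]
tab top [-0.8 -0.6]
pad scene [-0.   0.1]
keep scene [ 1.8 -0.6]
spress scene [-0.8 -0.2]
spress top [-0.5  0.4]
sf+ top [-0.1 -0.3]
sf- top [-1.1 -0.4]
sf+ scene [-1.8  0.4]
sf- scene [-1.4 -0.4]
kp top [-0.9 -0.2]
b- scene [ 0.2 -0.9]
b+ scene [-1.1  0.3]
b+ top [ 0.2 -2. ]
b- top [-1.9  3.4]
tab scene [-0.8  0.2]
pad scene [-0.  -0.2]
```

Request:
arm_command(steps=[{"slide":[0,0,-0.035],"rot":[0,0,0],"grip":0},{"slide":[0,0,-0.035],"rot":[0,0,0],"grip":0},{"slide":[0.0034,0.0094,0],"rot":[0,0,0],"grip":0},{"slide":[0.0034,0.0094,0],"rot":[0,0,0],"grip":0},{"slide":[0.0034,0.0094,0],"rot":[0,0,0],"grip":0},{"slide":[0.0034,0.0094,0],"rot":[0,0,0],"grip":0},{"slide":[0.0034,0.0094,0],"rot":[0,0,0],"grip":0},{"slide":[0,0,0],"rot":[0,0,0],"grip":0}])

```text
time: 8.2
ee_pos: [0.556, -0.0862, 0.1648]
eef_rot: [0.818, 0.575, 0.0, -0.0]
ft_force: [0.3, -0.1, 0.4]
width: 0.0004
grip_force: 0.0
```

```bash
python3 look.py a2
```

```text
[ 0.55562125 -0.08747058  0.1645349 ] [0.47368669 0.36944563 0.51005682]
```

View pics/a2.png

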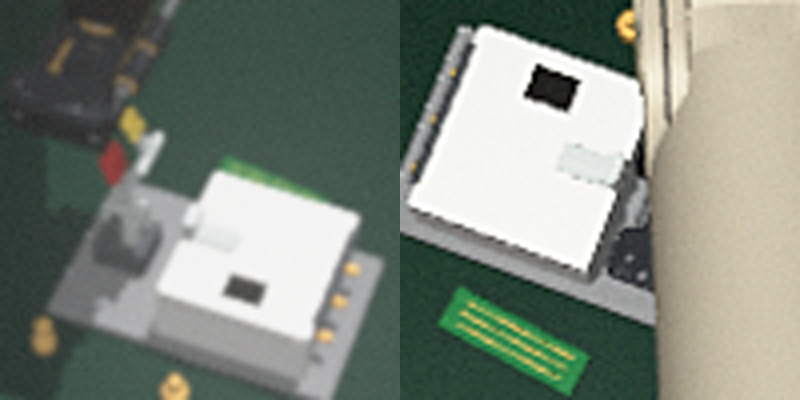

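Request:
arm_command(steps=[{"slide":[0.0034,0.0094,0],"rot":[0,0,0],"grip":0},{"slide":[0.0034,0.0094,0],"rot":[0,0,0],"grip":0},{"slide":[0.0034,0.0094,0],"rot":[0,0,0],"grip":0},{"slide":[0.0034,0.0094,0],"rot":[0,0,0],"grip":0},{"slide":[-0.0034,-0.0094,0.02],"rot":[0,0,0],"grip":0},{"slide":[-0.01,-0.028,0.02],"rot":[0,0,0],"grip":0},{"slide":[-0.02,-0.056,0.0],"rot":[0,0,0],"grip":0},{"slide":[-0.005,-0.014,0],"rot":[0,0,0],"grip":0}])

```text
time: 9.3
ee_pos: [0.5294, -0.1625, 0.206]
eef_rot: [0.82, 0.572, -0.0, 0.001]
ft_force: [0.9, 0.5, 0.4]
width: 0.0004
grip_force: 0.0
```

```bash
python3 look.py a3
```

```text
[ 0.53019168 -0.15997922  0.20555357] [ 0.66112826  0.28150767 -0.24294805]
```

View pics/a3.png

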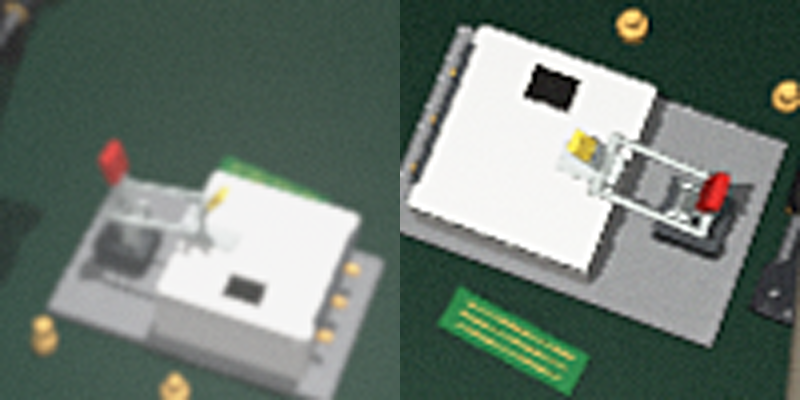

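Request:
arm_command(steps=[{"slide":[0.005,0.014,-0.046],"rot":[0,0,0],"grip":0},{"slide":[0.005,0.014,-0.046],"rot":[0,0,0],"grip":0},{"slide":[0.0047,0.013,0],"rot":[0,0,0],"grip":0},{"slide":[0.0034,0.0094,0],"rot":[0,0,0],"grip":0},{"slide":[0.0034,0.0094,0],"rot":[0,0,0],"grip":0},{"slide":[0.0034,0.0094,0],"rot":[0,0,0],"grip":0},{"slide":[0.0034,0.0094,0],"rot":[0,0,0],"grip":0},{"slide":[0.0034,0.0094,0],"rot":[0,0,0],"grip":0}])

```text
time: 10.4
ee_pos: [0.5629, -0.0688, 0.1128]
eef_rot: [0.818, 0.575, 0.0, 0.0]
ft_force: [-0.2, -1.5, -1.0]
width: 0.0006
grip_force: 0.8
```

```bash
python3 look.py a4
```

```text
[ 0.56291601 -0.0675596   0.11261737] [-0.26406442 -0.49014437 -0.53004622]
```

View pics/a4.png

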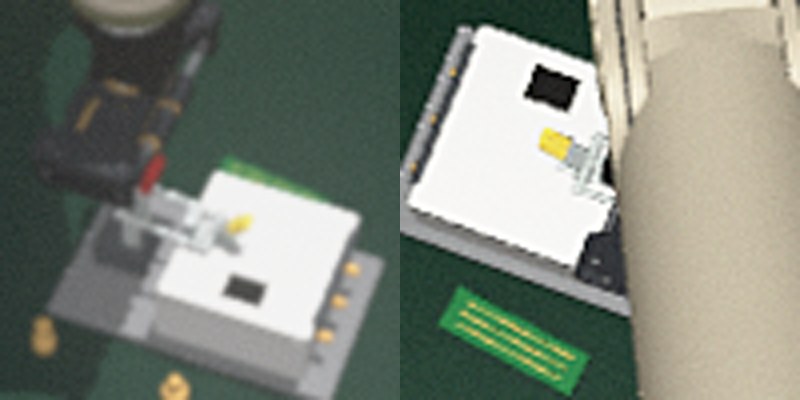

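```bash
cat > tri.py <<'E'
import fit; from fit import *
q=np.load('q.npy')
def tri(s,t,y=None):
    s=np.array(s)/4+[290-.4,145-.4]; t=(np.array(t)-[400,0])/4+[260-.4,160-.4]
    A=[];b=[]
    for c,uv in(('scene',s),('top',t)):
        o,d=ray(P[c],uv); d=d/np.linalg.norm(d); M=np.eye(3)-np.outer(d,d); A.append(M); b.append(M@o)
    X=np.linalg.lstsq(np.vstack(A),np.hstack(b),rcond=None)[0]-[q[0],q[1],0]
    return R.from_euler('z',-q[2]).apply(X)
if __name__=='__main__':
    print(tri((240,225),(555,145)))
    for lev in(1.85,1.9,1.95,2.0):
        for z in (.074,.076,.0905):
            f=least_squares(lambda l: fit.model([*q[:5],lev,l[0],*q[7:]])['bar'][2]-z,[1.7]).x[0]
            M=fit.model([*q[:5],lev,f,*q[7:]]); f2=lambda k:R.from_euler('z',-q[2]).apply(M[k]-[q[0],q[1],0])
            k=[4*(proj(P['scene'],M['tab'])[0]-[289.6,144.6]),4*(proj(P['top'],M['tab'])[0]-[259.6,159.6])+[400,0]]
            print(lev,z,np.round(f2('bar'),4),np.round(f2('tab'),4),np.round(k,0).tolist())
E
python3 tri.py
```

```text
[-0.03691811 -0.00016614  0.09300958]
1.85 0.074 [-0.0118 -0.      0.074 ] [-0.0343 -0.      0.0957] [[235.0, 222.0], [557.0, 145.0]]
1.85 0.076 [-0.012  0.     0.076] [-0.0339  0.      0.0983] [[235.0, 220.0], [557.0, 144.0]]
1.85 0.0905 [-0.0117 -0.      0.0905] [-0.0288  0.      0.1167] [[230.0, 203.0], [564.0, 140.0]]
1.9 0.074 [-0.0129  0.      0.074 ] [-0.0355 -0.      0.0956] [[237.0, 223.0], [555.0, 145.0]]
1.9 0.076 [-0.0131 -0.      0.076 ] [-0.0351  0.      0.0982] [[237.0, 220.0], [556.0, 144.0]]
1.9 0.0905 [-0.0129 -0.      0.0905] [-0.0301 -0.      0.1165] [[232.0, 203.0], [562.0, 139.0]]
1.95 0.074 [-0.014 -0.     0.074] [-0.0367 -0.      0.0955] [[238.0, 223.0], [554.0, 144.0]]
1.95 0.076 [-0.0142  0.      0.076 ] [-0.0363  0.      0.0981] [[238.0, 221.0], [554.0, 143.0]]
1.95 0.0905 [-0.0141 -0.      0.0905] [-0.0315 -0.      0.1165] [[233.0, 204.0], [560.0, 139.0]]
2.0 0.074 [-0.0151  0.      0.074 ] [-0.0379  0.      0.0953] [[240.0, 224.0], [552.0, 143.0]]
2.0 0.076 [-0.0153 -0.      0.076 ] [-0.0375  0.      0.098 ] [[240.0, 221.0], [552.0, 143.0]]
2.0 0.0905 [-0.0153  0.      0.0905] [-0.0328 -0.      0.1164] [[235.0, 205.0], [558.0, 138.0]]
```

```bash
python3 - <<'E'
import numpy as np
ex=np.array([-.337,-.9415]); o=np.array([.582,-.0174])
for th in (2,1.8,1.6,1.4,1.2,1,.8,.6,.4,.2,.0):
    h=th-.14; r=.060; w=.0095
    c=np.array([.052,.060])+r*np.array([np.cos(h),np.sin(h)])+.005*np.array([-np.sin(h),np.cos(h)])
    x=c[0]-w*min(1,max(0.3,h)); z=c[1]-(.006 if h>1.2 else .002)
    if h>1.57: x-=.004
    print(th,np.round([x,z],3),np.round(o+x*ex,4))
E
```

```text
2 [0.017 0.11 ] [ 0.5764 -0.033 ]
1.8 [0.028 0.113] [ 0.5725 -0.0439]
1.6 [0.044 0.114] [ 0.5671 -0.059 ]
1.4 [0.056 0.113] [ 0.5631 -0.0702]
1.2 [0.067 0.113] [ 0.5593 -0.0809]
1 [0.079 0.107] [ 0.5553 -0.092 ]
0.8 [0.09  0.099] [ 0.5516 -0.1022]
0.6 [0.099 0.089] [ 0.5486 -0.1108]
0.4 [0.106 0.078] [ 0.5463 -0.1171]
0.2 [0.109 0.067] [ 0.5454 -0.1198]
0.0 [0.109 0.055] [ 0.5452 -0.1203]
```

Request:
arm_command(steps=[{"slide":[-0.0017,-0.0047,0],"rot":[0,0,0],"grip":0},{"slide":[0,0,0.03],"rot":[0,0,0],"grip":0},{"slide":[0,0,0.03],"rot":[0,0,0],"grip":0},{"slide":[0.0083,0.023,0],"rot":[0,0,0],"grip":0},{"slide":[0.0083,0.023,0],"rot":[0,0,0],"grip":0},{"slide":[0,0,0],"rot":[0,0,0],"grip":0},{"slide":[0,0,-0.03],"rot":[0,0,0],"grip":0},{"slide":[0,0,-0.028],"rot":[0,0,0],"grip":0}])

```text
time: 11.5
ee_pos: [0.5772, -0.0295, 0.1137]
eef_rot: [0.819, 0.574, -0.0, 0.0]
ft_force: [0.3, 0.9, 0.1]
width: 0.0003
grip_force: 0.0
```

Request:
arm_command(steps=[{"slide":[-0.0024,-0.0066,0],"rot":[0,0,0],"grip":0},{"slide":[-0.0024,-0.0066,0],"rot":[0,0,0],"grip":0},{"slide":[-0.0024,-0.0066,0],"rot":[0,0,0],"grip":0},{"slide":[-0.0024,-0.0066,0],"rot":[0,0,0],"grip":0},{"slide":[-0.0024,-0.0066,0],"rot":[0,0,0],"grip":0},{"slide":[-0.0024,-0.0066,0],"rot":[0,0,0],"grip":0},{"slide":[0,0,0],"rot":[0,0,0],"grip":0},{"slide":[0,0,0],"rot":[0,0,0],"grip":0}])

```text
time: 12.5
ee_pos: [0.5629, -0.0674, 0.1145]
eef_rot: [0.818, 0.575, -0.0, -0.0]
ft_force: [-0.4, 0.4, 0.2]
width: 0.0003
grip_force: 0.0
```

```bash
python3 look.py a5
```

```text
[ 0.5630058  -0.06715359  0.1144941 ] [0.92649476 0.65070672 0.06071877]
```

View pics/a5.png

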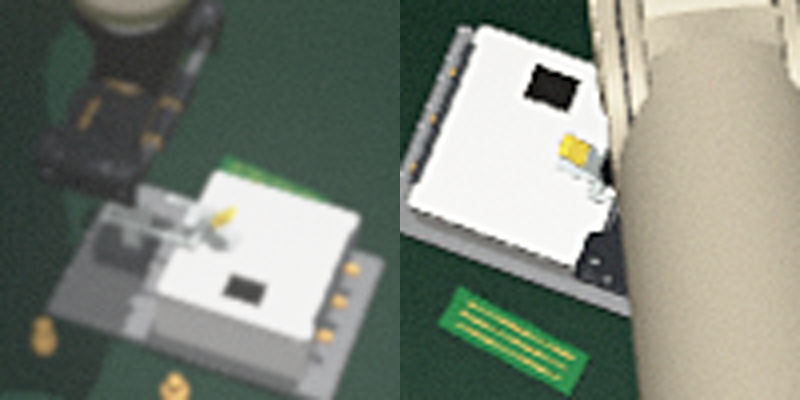

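```bash
python3 - <<'E'
import tri; from tri import *
print(tri.tri((222,216),(576,151)))
for lev in(1.3,1.4,1.5,1.6):
    for z in (.074,.0795,.0905):
        f=least_squares(lambda l: fit.model([*q[:5],lev,l[0],*q[7:]])['bar'][2]-z,[1.7]).x[0]
        M=fit.model([*q[:5],lev,f,*q[7:]]); f2=lambda k:R.from_euler('z',-q[2]).apply(M[k]-[q[0],q[1],0])
        k=[4*(proj(P['scene'],M['tab'])[0]-[289.6,144.6]),4*(proj(P['top'],M['tab'])[0]-[259.6,159.6])+[400,0]]
        print(lev,z,np.round(f2('bar'),4),np.round(f2('tab'),4),np.round(k,0).tolist())
E
```

```text
Traceback (most recent call last):
AttributeError: 'function' object has no attribute 'tri'
```

```bash
python3 - <<'E'
from tri import *
print(tri((222,216),(576,151)))
for lev in(1.3,1.4,1.5,1.6):
    for z in (.074,.0795,.0905):
        f=least_squares(lambda l: fit.model([*q[:5],lev,l[0],*q[7:]])['bar'][2]-z,[1.7]).x[0]
        M=fit.model([*q[:5],lev,f,*q[7:]]); f2=lambda k:R.from_euler('z',-q[2]).apply(M[k]-[q[0],q[1],0])
        k=[4*(proj(P['scene'],M['tab'])[0]-[289.6,144.6]),4*(proj(P['top'],M['tab'])[0]-[259.6,159.6])+[400,0]]
        print(lev,z,np.round(f2('bar'),4),np.round(f2('tab'),4),np.round(k,0).tolist())
E
```

```text
[-2.21842838e-02 -9.99899628e-05  9.74448235e-02]
1.3 0.074 [-0.0022  0.      0.074 ] [-0.0221 -0.      0.0981] [[221.0, 216.0], [575.0, 151.0]]
1.3 0.0795 [-0.002   0.      0.0795] [-0.02   0.     0.105] [[219.0, 209.0], [578.0, 149.0]]
1.3 0.0905 [-0.0003  0.      0.0905] [-0.0142 -0.      0.1184] [[212.0, 196.0], [585.0, 147.0]]
1.4 0.074 [-0.0037 -0.      0.074 ] [-0.0241 -0.      0.0976] [[223.0, 217.0], [572.0, 150.0]]
1.4 0.0795 [-0.0036 -0.      0.0795] [-0.0222 -0.      0.1045] [[221.0, 210.0], [574.0, 148.0]]
1.4 0.0905 [-0.0021 -0.      0.0905] [-0.0169 -0.      0.1181] [[215.0, 197.0], [581.0, 146.0]]
1.5 0.074 [-0.0052 -0.      0.074 ] [-0.0263  0.      0.0971] [[226.0, 218.0], [569.0, 149.0]]
1.5 0.0795 [-0.0053  0.      0.0795] [-0.0245 -0.      0.1041] [[224.0, 212.0], [571.0, 147.0]]
1.5 0.0905 [-0.0041  0.      0.0905] [-0.0195 -0.      0.1177] [[219.0, 198.0], [578.0, 145.0]]
1.6 0.074 [-0.007  0.     0.074] [-0.0285  0.      0.0966] [[228.0, 219.0], [565.0, 148.0]]
1.6 0.0795 [-0.0071 -0.      0.0795] [-0.0269  0.      0.1037] [[227.0, 213.0], [567.0, 146.0]]
1.6 0.0905 [-0.0062  0.      0.0905] [-0.0222 -0.      0.1174] [[222.0, 200.0], [574.0, 143.0]]
```

Request:
arm_command(steps=[{"slide":[-0.002,-0.0056,0],"rot":[0,0,0],"grip":0},{"slide":[-0.0017,-0.0047,-0.001],"rot":[0,0,0],"grip":0},{"slide":[-0.0017,-0.0047,-0.002],"rot":[0,0,0],"grip":0},{"slide":[-0.0017,-0.0047,-0.003],"rot":[0,0,0],"grip":0},{"slide":[-0.0017,-0.0047,-0.004],"rot":[0,0,0],"grip":0},{"slide":[-0.0017,-0.0047,-0.004],"rot":[0,0,0],"grip":0},{"slide":[-0.0013,-0.0038,-0.005],"rot":[0,0,0],"grip":0},{"slide":[-0.0013,-0.0038,-0.005],"rot":[0,0,0],"grip":0}])

```text
time: 13.6
ee_pos: [0.5498, -0.1043, 0.0902]
eef_rot: [0.818, 0.575, -0.0, 0.0]
ft_force: [0.7, 0.7, 1.0]
width: 0.0006
grip_force: 0.6
```

Request:
arm_command(steps=[{"slide":[-0.0013,-0.0038,-0.005],"rot":[0,0,0],"grip":0},{"slide":[-0.0013,-0.0038,-0.005],"rot":[0,0,0],"grip":0},{"slide":[-0.001,-0.0028,-0.005],"rot":[0,0,0],"grip":0},{"slide":[-0.0007,-0.0019,-0.005],"rot":[0,0,0],"grip":0},{"slide":[-0.0003,-0.0009,-0.005],"rot":[0,0,0],"grip":0},{"slide":[0,0,-0.005],"rot":[0,0,0],"grip":0},{"slide":[0,0,-0.003],"rot":[0,0,0],"grip":0},{"slide":[0,0,0],"rot":[0,0,0],"grip":0}])

```text
time: 14.6
ee_pos: [0.5454, -0.1172, 0.0582]
eef_rot: [0.818, 0.575, -0.0, 0.0]
ft_force: [-4.7, 0.2, 7.7]
width: 0.0006
grip_force: 4.2
```

Contact is at the expected height; press a little more to feel the stop, then lift clear.

Request:
arm_command(steps=[{"slide":[0,0,-0.001],"rot":[0,0,0],"grip":0},{"slide":[0,0,-0.001],"rot":[0,0,0],"grip":0},{"slide":[0,0,0],"rot":[0,0,0],"grip":0},{"slide":[0,0,0],"rot":[0,0,0],"grip":0},{"slide":[0,0,0],"rot":[0,0,0],"grip":0},{"slide":[0,0,0],"rot":[0,0,0],"grip":0},{"slide":[0,0,0],"rot":[0,0,0],"grip":0},{"slide":[0,0,0],"rot":[0,0,0],"grip":0}])

```text
time: 15.6
ee_pos: [0.5455, -0.1173, 0.0577]
eef_rot: [0.818, 0.575, -0.0, 0.001]
ft_force: [-10.1, 1.7, 24.1]
width: 0.0006
grip_force: 12.2
```

Request:
arm_command(steps=[{"slide":[0,0,0.03],"rot":[0,0,0],"grip":0},{"slide":[0,0,0.05],"rot":[0,0,0],"grip":0},{"slide":[0,0,0.05],"rot":[0,0,0],"grip":0},{"slide":[-0.02,-0.04,0.03],"rot":[0,0,0],"grip":0},{"slide":[-0.02,-0.04,0],"rot":[0,0,0],"grip":0},{"slide":[-0.02,-0.04,0],"rot":[0,0,0],"grip":0},{"slide":[-0.02,-0.04,0],"rot":[0,0,0],"grip":0},{"slide":[0,-0.02,0],"rot":[0,0,0],"grip":0}])

```text
time: 16.6
ee_pos: [0.4638, -0.2999, 0.2156]
eef_rot: [0.819, 0.573, -0.0, 0.0]
ft_force: [0.3, 0.2, 0.1]
width: 0.0004
grip_force: 0.0
```

```bash
python3 look.py a6
```

```text
[ 0.46508673 -0.29914366  0.21530946] [ 0.1728546   0.43851015 -0.04006708]
```

View pics/a6.png

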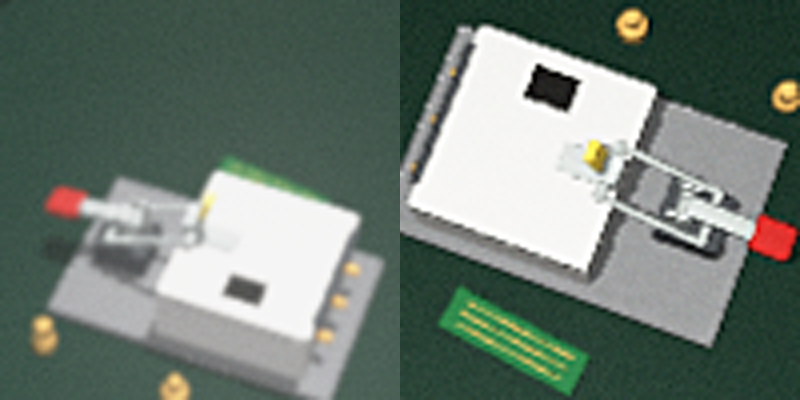

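```bash
python3 - <<'E'
from tri import *
print(tri((66,202),(773,237)),tri((207,205),(596,154)))
pin=np.array([.0704,.0446]); a=np.arctan2(.0314,.0704); d=np.array([-np.cos(a),np.sin(a)]); n=np.array([np.sin(a),np.cos(a)]); print(pin+.097*d+.024*n)
Rz=R.from_euler('z',q[2]).as_matrix()
for th in (0,.2,.4):
    h=th-.14; X=Rz@np.array([.052+.062*np.cos(h),0,.06+.062*np.sin(h)])+[q[0],q[1],0]
    print(th,4*(proj(P['scene'],X)[0]-[289.6,144.6]),4*(proj(P['top'],X)[0]-[259.6,159.6])+[400,0])
E
```

```text
[ 0.11268588 -0.00034175  0.05357364] [-0.0091655   0.00047191  0.10568068]
[-0.00841155  0.10603077]
0 [ 63.41361668 203.70165074] [771.80076299 237.64676862]
0.2 [ 62.20205547 193.88953712] [773.66076473 234.14485614]
0.4 [ 63.77661056 184.91108107] [771.906176   229.31486475]
```

The lever is at 0, the loop is hooked and drawn tight, the lid is shut, and the arm is clear.

```bash
python3 -c "
from bench import order
print(order.close_job())"
```

```text
the job is handed in; nothing more can be done
None
```

The lid is shut, the wire loop is hooked over the keeper and drawn tight, and the red lever is fully down. The arm is clear and the job was handed in at about 17 s. The final camera check agreed with this, but the hand-in gave no verdict.

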